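Hold a slide carrier home on the imaging stage

TASK

Pick up the slide carrier from the bench, set it gently on the black stage with its long side along the fence, and slide it fully home: flush against the fence and with its end against the stop block. Finish while holding it there with one steady diagonal push, pressing it down on the stage and against the fence at the same time (about 10 N each way, like a firm fingertip), and do not let go: the picture is taken while you hold. Leave everything else on the bench where it is.

Things in the scene. Friction and masses are not known exactly. Their poses are not given: they have to be found in the camera images.
- carrier: Slide carrier, loose, 0.25-0.42 kg: aluminium plate 86 (x) by 120 (y) by 12 mm with two glass slides let into its top and a grey upright grip rib on its middle, 14 mm thick (x), 60 mm long (y), top 36 mm above the underside. Origin: centre of the underside, z up. Starts flat on the bench at the robot's right; yaw within 0.6. Same after half a turn: either end may meet the stop.
- stage: Imaging stage, fixed to the bench at varying place and yaw (within 0.3 rad): white base, 240 (x) by 300 (y) by 30 mm high, its top the flat black bed, 230 by 290 mm, on which the carrier drags (friction 0.24 to 0.36). Origin: centre of the underside, on the bench, 30 mm below the bed; x points away from the robot, y to the robot's left.
- fence: Fence, fixed on the bed near its far side, parallel to the stage's y (its distance varies): aluminium bar 16 (x) by 280 (y) by 16 mm high. Origin: centre of its underside, at bed height; axes as the stage's. The carrier's long side goes against its near face, 8 mm from the origin towards -x.
- stop: Stop block, fixed on the bed touching the fence's near face, somewhere on the left half of the fence: steel, 40 (x) by 30 (y) by 18 mm high, with a black knob of 12 mm diameter, its top 30 mm above the bed. Origin: centre of its underside, at bed height; axes as the stage's. The carrier's end goes against its right face, 15 mm from the origin towards -y.
- petri: Bystander: small clear petri dish, 58 mm diameter, 14 mm high, standing on the near right corner of the stage bed. Origin: centre of the underside.
- wellplate: Bystander: six-well plate with low flat top and no rib, 86 by 128 by 20 mm, on the bench beyond the carrier. Origin: centre of the underside.
- bottle: Bystander: amber bottle, 64 mm diameter, 150 mm high, far right. Origin: centre of the underside.
- jar: Bystander: jar with black cap, 56 mm diameter, 70 mm high, on the left. Origin: centre of the underside.
- marker: Bystander: marker pen, 128 mm long, 14 mm thick, lying near the robot. Origin: underside of its barrel, 50 mm from its blunt end; its y axis runs along it.

How it is judged:
By the outcome, as a careful person would: the job done as asked, in the order asked, and still so for the second after the job is handed in, while the arm keeps its last pose, push and grip.
It also fails if it takes over 53 s, if anything falls off the work surface, if the arm or the gripper's body presses on something with over 40 N, if the wrist force passes 120 N, or if a joint passes its speed limit or range.

ROBOT

A 7-joint arm with a two-finger parallel gripper is mounted at the origin on the work surface. World frame = base frame: x ahead of the robot, y to its left, z up, the work surface at z = 0. Lengths are in m, angles in rad, forces in N, time in s.
With the tool pointing down it reaches from about 0.4 to 0.85 m from the base axis. Payload 4.5 kg.
Tool frame: the origin (TCP) lies where the fingers leave the gripper's body, on its centre line; the fingertips stand 64 mm ahead of it and the grasp point (between the pads) lies 45 mm ahead of it; z points along the fingers, y is the line along which they close (so a half turn about z gives the same grasp; the last joint's range is limited). The gripper opens to 88 mm and grips with 3 to 60 N. Pads are 18 mm wide; open, the fingers measure 123 mm over their backs; the gripper's body (75 mm by 187 mm) begins 45 mm behind the grasp point.
Start: joints at [-1.306, 0.689, -0.195, 1.565, 0.157, 0.902, -0.215], TCP at [0.143, 0.608, 0.303] pointing down, gripper open.
Joint ranges: [-3.01, 3.01], [-0.46, 2.08], [-1.47, 1.51], [0.13, 2.56], [-1, 4.14], [0.04, 2.09], [-2.66, 2.66]. Speed limits (rad/s): [2.57, 2.57, 3.14, 3.14, 3.14, 3.14, 3.14].

INTERFACE

Orientations are given as a unit quaternion [x, y, z, w].
In Python, from plant import r gives the robot as it stands.
- The arm moves only by the tool play_rows, never from a script. Its arguments are lists of equal length, an entry for each row: "translation": the shift along the tool's x, y, z in m, a list of three; "delta_rot": the turn, a rotation vector about the tool's x, y, z in degrees, a list of three; "grip": the opening, from -1 (shut) to 1 (fully open). In form: {"translation": [[x, y, z], ...], "delta_rot": [[rx, ry, rz], ...], "grip": [grip, ...]}. A call has 1 to 20 rows; each row shifts and turns the commanded pose from where the row before left it, along the tool's axes as they then stand; what a row does not reach is not made up. A row lasts 1/8 s, in which the tool goes at most 62.5 mm and 10.7 degrees, less where a joint would pass 70% of its speed; a pose out of reach is approached as far as the arm can. A call with a gripper value outside its range is refused whole. The fingers move at their own pace and stop on an object; "squeeze" is the grip in N (left out, the last holds). Time passes only in rows, so rows that do not move let the fingers close. It gives the time, the measured TCP pose, the force, the opening and the grip force at its end, in the units of the state.
- r.get_state(): the state, without advancing time (a new reading comes with each control period).
- r.snapshot(name): name is "side" or "top"; returns the picture (480x640x3 uint8, blue, green, red); there is no depth.
- r.get_calibration(name): a dict with "intrinsics" (3x3 intrinsics, pixels), "k1" (the pictures are not rectified: a ray, as slopes to the right and down, at radius r is drawn at 1 + k1 r^2 times it, then the intrinsics apply), "eye" and "rotation" of the camera in the world. Camera axes: x right, y up, looking along -z (the intrinsics and any distortion apply to the point x, -y, -z); pixel columns grow to the right and rows downward; lengths in m; the calibration is good to about 2 mm. A picture is of the moment at which its call begins. get_calibration takes no time and is no camera call.
- r.finish_job(): hands the job in; it is judged then, once.
Trained networks look in the newest picture that a camera, given by its name, has taken for a name from the list of things; names that differ only in an ending like _2 or _b are one class to them, and where a whole thing is asked for, a point or a joint stands for the part that bears it (a point fixed in the world has none). Each returns a list of dicts, best first, with "confidence" (0 to 1); they miss things now and then, are a little off and sometimes report something else, mostly with a low value. They report only what shows in the picture. A call takes as long as a camera call.
- r.look_for(camera, target): "point" ([x, y, z] in m, in world coordinates, good to about 4 mm: the middle of the surface that is visible of it).
- r.silhouettes(camera, target): "pixels" (480x640 bool, what is visible of it).
The state is a dict: "clock": time; "q": joint angles; "qd": joint speeds; "joint_torque": joint torques, N m; "tool_pos": TCP position; "eef_rot": TCP orientation; "contact_force": force on the tool from outside, world axes, zero at the start; "moment": the same for the moment, N m; "opening": opening from 0.0 (shut) to 1.0 (fully open); "finger_force": force on a finger pad.
Only numpy, scipy, OpenCV 4.12 (cv2) and the standard library are available. Lean on these libraries where they do the work, as an engineer would, in place of code of your own. Each camera call takes 0.05 s, during which the arm holds its last target. There are 200 camera calls.

## Working session

There is one attempt and no reset: what is moved stays moved. The work goes in short steps, Python scripts to look and compute and a tool call to move; the robot and the scene stay as the last step left them, time stands still between calls to the robot, and variables do not carry over. Pictures are saved under pics/ and viewed, at most 10 in all, crops included, and the job is handed in when it is done.

Besides the shell and the picture viewer there is one more tool, called after "Call:" as name(argument=value, ...) on one line, values as JSON. play_rows: Moves the arm, as the interface text tells. Its arguments: {"type":"object","properties":{"translation":{"type":"array","items":{"type":"array","items":{"type":"number"}}},"delta_rot":{"type":"array","items":{"type":"array","items":{"type":"number"}}},"grip":{"type":"array","items":{"type":"number"}},"squeeze":{"type":"number"}},"required":["translation","delta_rot","grip"]}

```bash
mkdir -p pics; ls
cat > h.py <<'E'
import numpy as np, cv2
from plant import r
from scipy.spatial.transform import Rotation as R
def proj(cam,P):
    c=r.get_calibration(cam); Rm=np.array(c["rotation"]); 
    if Rm.ndim==1: Rm=R.from_quat(Rm).as_matrix()
    p=(np.atleast_2d(P)-np.array(c["eye"]))@Rm
    s=np.c_[p[:,0]/-p[:,2],p[:,1]/p[:,2]]
    s=s*(1+c["k1"]*(s**2).sum(1,keepdims=True))
    K=np.array(c["intrinsics"]); return np.c_[K[0,0]*s[:,0]+K[0,2],K[1,1]*s[:,1]+K[1,2]]
def back(cam,uv,z):
    c=r.get_calibration(cam); Rm=np.array(c["rotation"])
    if Rm.ndim==1: Rm=R.from_quat(Rm).as_matrix()
    K=np.array(c["intrinsics"]); uv=np.atleast_2d(uv).astype(float)
    d=(uv-[K[0,2],K[1,2]])/[K[0,0],K[1,1]]; s=d.copy()
    for _ in range(20): s=d/(1+c["k1"]*(s**2).sum(1,keepdims=True))
    D=np.c_[s[:,0],-s[:,1],-np.ones(len(s))]@Rm.T; e=np.array(c["eye"])
    return e+D*((z-e[2])/D[:,2])[:,None]
E
python3 - <<'E'
from h import *
for c in("top","side"):
    im=r.snapshot(c); cv2.imwrite(f"pics/{c}0.png",im); print(c,r.get_calibration(c))
    for t in("carrier","stage","fence","stop","petri","wellplate","marker"):
        for d in r.look_for(c,t)[:2]: print(t,np.round(d["point"],4),round(d["confidence"],2))
        s=r.silhouettes(c,t)
        if s: np.save(f"{c}_{t}.npy",s[0]["pixels"]); print(s[0]["confidence"],s[0]["pixels"].sum())
print(r.get_state())
E
```

```text
pics
top {'intrinsics': array([[480.81319638,   0.        , 312.17196359],
       [  0.        , 480.81319638, 242.14085812],
       [  0.        ,   0.        ,   1.        ]]), 'k1': -0.013194216962981852, 'eye': array([ 0.32750192, -0.04336039,  1.09944832]), 'rotation': array([ 0.0735291 , -0.05914983, -0.70242318,  0.70547604])}
carrier [ 0.5198 -0.3072  0.0096] 0.56
0.79 2023
stage [0.5498 0.1346 0.031 ] 0.73
stage [ 0.7066 -0.3043  0.0177] 0.5
0.58 11464
fence [0.6322 0.1223 0.0471] 0.6
0.95 911
stop [0.6098 0.2024 0.0437] 0.8
stop [ 0.707  -0.3059  0.0228] 0.56
0.64 267
petri [0.4756 0.0262 0.0421] 0.94
0.9 487
wellplate [ 0.7058 -0.3071  0.0193] 0.9
0.83 1924
marker [ 0.3622 -0.116   0.0088] 0.76
0.56 232
side {'intrinsics': array([[563.76492698,   0.        , 318.24779584],
       [  0.        , 563.76492698, 247.65822993],
       [  0.        ,   0.        ,   1.        ]]), 'k1': -0.10035144269559376, 'eye': array([0.53297226, 0.91648671, 1.07803   ]), 'rotation': array([-0.00114509,  0.36320006,  0.93162005, -0.0129802 ])}
carrier [ 0.5219 -0.2981  0.0121] 0.57
carrier [
[... 404 characters left out ...]
0622139,  0.68906329, -0.19459984,  1.56528345,  0.15731701,
        0.90248977, -0.21509483]), 'qd': array([-5.47344721e-05, -5.14790537e-05, -1.44799443e-03,  7.73574796e-04,
        1.71490730e-03,  1.96668668e-04,  3.49480448e-04]), 'joint_torque': array([ 1.57373738e-04, -5.27489018e+01, -1.26695719e+00, -1.53742200e+01,
       -5.18660049e-02, -6.39088084e-04,  2.30118064e-05]), 'tool_pos': array([0.14294293, 0.60846597, 0.30277007]), 'eef_rot': array([1.15113748e-01, 9.93352314e-01, 7.03470910e-05, 7.49505948e-06]), 'contact_force': array([0.39862338, 0.45356131, 0.28693364]), 'moment': array([ 0.01841791, -0.01874979,  0.0267994 ]), 'finger_force': 0.0, 'opening': 1.0027056828167427}
```

View pics/top0.png

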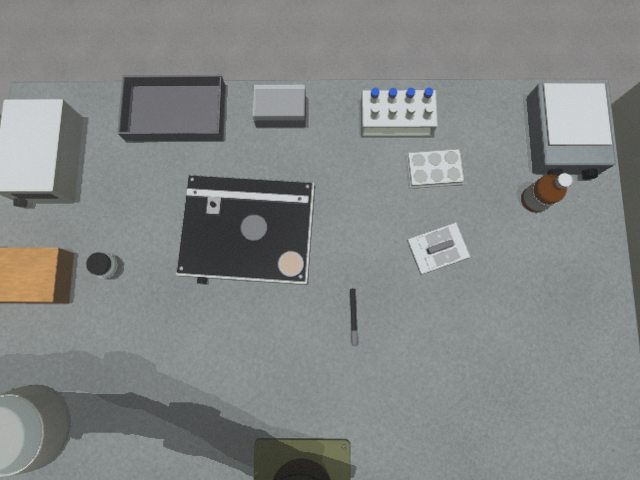

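View pics/side0.png

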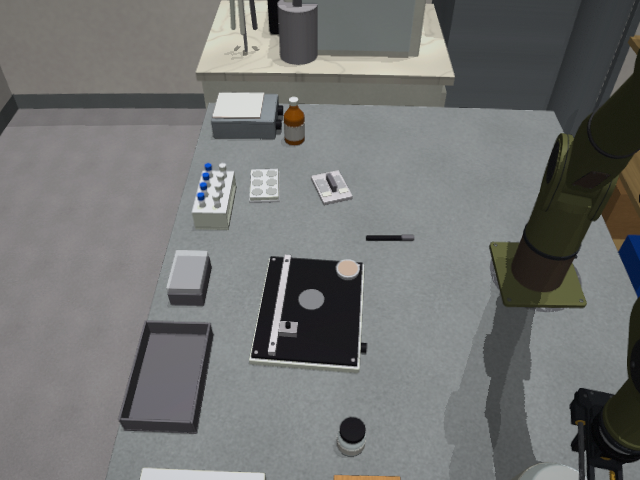

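The top view shows the carrier at about (439,247) with its rib, the stage centred at (247,230), the fence from (190,195) to (308,199), the stop at (213,205) and the petri dish at (291,264). In the side view the carrier is at (331,187) and the stop at (288,327). Next I fit the poses to the silhouettes.

```bash
cat > fit.py <<'E'
from h import *
from scipy.optimize import minimize
def box(sx,sy,z0,z1): return np.array([[a*sx/2,b*sy/2,z] for a in(-1,1) for b in(-1,1) for z in(z0,z1)])
def world(p,B):
    c,s=np.cos(p[2]),np.sin(p[2]); return np.c_[p[0]+c*B[:,0]-s*B[:,1],p[1]+s*B[:,0]+c*B[:,1],B[:,2]]
def cost(p,Bs,masks,S=8):
    t=0
    for cam,(m,(u0,v0)) in masks.items():
        im=np.zeros((m.shape[0]*S,m.shape[1]*S),np.uint8)
        for B in Bs:
            q=(proj(cam,world(p,B))-[u0,v0]+.5)*S
            cv2.fillConvexPoly(im,cv2.convexHull(np.round(q).astype(np.int32)),1)
        f=cv2.resize(im.astype(np.float32),(m.shape[1],m.shape[0]),interpolation=cv2.INTER_AREA)
        t+=np.abs(f-m).sum()/m.sum()
    return t
def prep(mask,hull=True):
    m=mask.astype(np.uint8)
    if hull:
        n,l,st,_=cv2.connectedComponentsWithStats(m); m=(l==1+st[1:,4].argmax()).astype(np.uint8)
        pts=np.argwhere(m)[:,::-1].astype(np.int32); m=np.zeros_like(m); cv2.fillConvexPoly(m,cv2.convexHull(pts),1)
    v,u=np.nonzero(m); a,b,c,d=max(u.min()-6,0),u.max()+7,max(v.min()-6,0),v.max()+7
    return m[c:d,a:b].astype(np.float32),(a,c)
def fit(p0,Bs,masks):
    best=min((minimize(cost,p0,(Bs,masks),method="Nelder-Mead",options=dict(initial_simplex=np.array([p0]+[np.array(p0)+d for d in np.diag([k*.01,k*.01,k*.06])]),xatol=1e-5,fatol=1e-5)) for k in(1,-1)),key=lambda o:o.fun)
    return best.x,best.fun
E
cat > run1.py <<'E'
from fit import *
items=dict(carrier=([.521,-.303,.4],[box(.086,.12,0,.012),box(.014,.06,.012,.036)],True),
 stage=([.55,.14,-.05],[box(.24,.30,0,.03)],True),
 fence=([.635,.13,-.05],[box(.016,.28,.03,.046)],True),
 stop=([.61,.207,-.05],[box(.04,.03,.03,.048),box(.012,.012,.048,.06)],False),
 petri=([.476,.026,0],[np.array([[.029*np.cos(a),.029*np.sin(a),z] for a in np.arange(0,6.28,.3) for z in(.03,.044)])],True))
for n,(p0,B,h) in items.items():
    for cams in(("top",),("side",),("top","side")):
        print(n,cams,*np.round(fit(p0,B,{c:prep(np.load(f"{c}_{n}.npy"),h) for c in cams})[0:2][0],4),round(cost(fit(p0,B,{c:prep(np.load(f"{c}_{n}.npy"),h) for c in cams})[0],B,{c:prep(np.load(f"{c}_{n}.npy"),h) for c in cams}),3))
E
python3 run1.py
python3 - <<'E'
import cv2,numpy as np
t=cv2.imread("pics/top0.png");s=cv2.imread("pics/side0.png")
a=t[165:290,170:320].copy();b=s[250:375,240:390].copy()
for im,n,o in((a,"top",(165,170)),(b,"side",(250,240))):
    for k,c in(("stage",(0,255,0)),("fence",(0,0,255)),("stop",(255,0,0))):
        m=np.load(f"{n}_{k}.npy")[o[0]:o[0]+125,o[1]:o[1]+150].astype(np.uint8)
        cs,_=cv2.findContours(m,0,1); cv2.drawContours(im,cs,-1,c,1)
cv2.imwrite("pics/m.png",cv2.resize(np.hstack([a,b]),(800,333),interpolation=0))
E
```

```text
carrier ('top',) 0.5218 -0.3103 0.3564 0.054
carrier ('side',) 0.5199 -0.3085 0.3395 0.067Traceback (most recent call last):
  File "run1.py", line 9, in <module>
    print(n,cams,*np.round(fit(p0,B,{c:prep(np.load(f"{c}_{n}.npy"),h) for c in cams})[0:2][0],4),round(cost(fit(p0,B,{c:prep(np.load(f"{c}_{n}.npy"),h) for c in cams})[0],B,{c:prep(np.load(f"{c}_{n}.npy"),h) for c in cams}),3))
                                                                                                             ~~~^^^^^^^^^^^^^^^^^^^^^^^^^^^^^^^^^^^^^^^^^^^^^^^^^^^^^^^^
  File "fit.py", line 24, in fit
    best=min((minimize(cost,p0,(Bs,masks),method="Nelder-Mead",options=dict(initial_simplex=np.array([p0]+[np.array(p0)+d for d in np.diag([k*.01,k*.01,k*.06])]),xatol=1e-5,fatol=1e-5)) for k in(1,-1)),key=lambda o:o.fun)
  File "fit.py", line 24, in <genexpr>
    best=min((minimize(cost,p0,(Bs,masks),method="Nelder-Mead",options=dict(initial_simplex=np.array([p0]+[np.array(p0)+d for d in np.diag([k*.01,k*.01,k*.06])]),xatol=1e-5,fatol=1e-5)) for k in(1,-1)),key=lambda o:o.fun)
              ~~~~~~~~^^^^^^^^^^^^^^^^^^^^^^^^^^^^^^^^^^^^^^^^^^^^^^^^^^^^^^^^^^^^^^^^^^^^^^^^^^^^^^^^^^^^^^^^^^^^^^^^^^^^^^^^^^^^^^^^^^^^^^^^^^^^^^^^^^^^^^^^^^^^^^^^^^^^^^^^^^^^^^^^^^^
    res = _minimize_neldermead(fun, x0, args, callback, bounds=bounds,
                               **options)
    fsim[j] = func(sim[j])
              ~~~~^^^^^^^^
    fx = function(np.copy(x), *(wrapper_args + args))
  File "fit.py", line 11, in cost
    q=(proj(cam,world(p,B))-[u0,v0]+.5)*S
       ~~~~^^^^^^^^^^^^^^^^
  File "h.py", line 5, in proj
    c=r.get_calibration(cam); Rm=np.array(c["rotation"]);
ValueError: time passes only in moves, steps and waits
```

View pics/m.png

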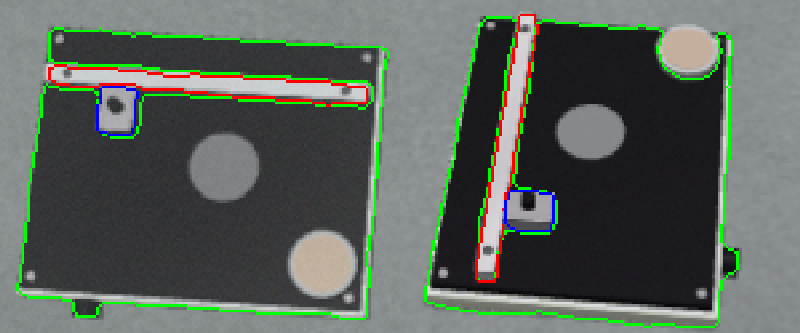

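The outlines sit well on the stage, fence and stop; only the stage's front knob is extra. Calibration calls failed because there were too many of them, so I'll cache it.

```bash
sed -i 's/r.get_calibration(cam)/cal(cam)/' h.py; sed -i '3a import functools\ncal=functools.lru_cache(None)(lambda c:r.get_calibration(c))' h.py
python3 - <<'E'
s=open("run1.py").read()
i=s.index("for n,(p0")
s=s[:i]+'''res={}
for n,(p0,B,h) in items.items():
    for cams in(("top",),("side",),("top","side")):
        M={}
        for c in cams:
            m=np.load(f"{c}_{n}.npy")
            if n=="stage": m=cv2.morphologyEx(m.astype(np.uint8),cv2.MORPH_OPEN,np.ones((25,25)))
            M[c]=prep(m,h)
        x,f=fit(p0,B,M); print(n,cams,np.round(x,4),round(f,3))
    res[n]=x
np.save("res.npy",res)
'''
open("run1.py","w").write(s)
E
python3 run1.py
```

```text
carrier ('top',) [ 0.5218 -0.3103  0.3564] 0.054
carrier ('side',) [ 0.5199 -0.3085  0.3395] 0.067
carrier ('top', 'side') [ 0.5204 -0.3096  0.3362] 0.132
stage ('top',) [ 0.5674  0.1321 -0.0252] 0.192
stage ('side',) [ 0.5628  0.1378 -0.0559] 0.193
stage ('top', 'side') [ 0.5663  0.1355 -0.0329] 0.403
fence ('top',) [ 0.6358  0.1286 -0.0692] 0.112
fence ('side',) [ 0.6327  0.1318 -0.0678] 0.143
fence ('top', 'side') [ 0.6347  0.1298 -0.0659] 0.354
stop ('top',) [ 0.613   0.2058 -0.0317] 0.073
stop ('side',) [0.61   0.2065 0.0063] 0.071
stop ('top', 'side') [ 0.6115  0.2063 -0.0708] 0.233
petri ('top',) [0.4807 0.0263 0.0249] 0.1
petri ('side',) [ 0.4761  0.0275 -0.0251] 0.061
petri ('top', 'side') [ 0.4776  0.0267 -0.0346] 0.247
```

Call:
play_rows(translation=[[0, 0, 0], [0, 0, 0], [0, 0, 0], [0, 0, 0], [0, 0, 0], [0, 0, 0], [-0.032, 0.022, 0], [-0.032, 0.022, 0], [-0.032, 0.022, 0], [-0.032, 0.022, 0], [-0.032, 0.022, 0], [-0.032, 0.022, 0], [-0.032, 0.022, 0], [-0.032, 0.022, 0], [-0.032, 0.022, 0], [-0.032, 0.022, 0], [-0.032, 0.022, 0], [-0.032, 0.022, 0]], delta_rot=[[0, 0, 9.5], [0, 0, 9.5], [0, 0, 9.5], [0, 0, 9.5], [0, 0, 9.5], [0, 0, 9.5], [0, 0, 0], [0, 0, 0], [0, 0, 0], [0, 0, 0], [0, 0, 0], [0, 0, 0], [0, 0, 0], [0, 0, 0], [0, 0, 0], [0, 0, 0], [0, 0, 0], [0, 0, 0]], grip=[1, 1, 1, 1, 1, 1, 1, 1, 1, 1, 1, 1, 1, 1, 1, 1, 1, 1])

```text
clock: 3.75
tool_pos: [0.5223, 0.3357, 0.3028]
eef_rot: [0.575, 0.818, 0.0, -0.0]
contact_force: [0.3, -0.2, 0.6]
opening: 0.999
finger_force: 0.0
```

Call:
play_rows(translation=[[-0.038, -0.0135, 0], [-0.038, -0.0135, 0], [-0.038, -0.0135, 0], [-0.038, -0.0135, 0], [-0.038, -0.0135, 0], [-0.038, -0.0135, 0], [-0.038, -0.0135, 0], [-0.038, -0.0135, 0], [-0.038, -0.0135, 0], [-0.038, -0.0135, 0], [-0.038, -0.0135, 0], [-0.038, -0.0135, 0], [-0.038, -0.0135, 0], [-0.038, -0.0135, 0], [-0.038, -0.0135, 0], [-0.038, -0.0135, 0]], delta_rot=[[0, 0, 0], [0, 0, 0], [0, 0, 0], [0, 0, 0], [0, 0, 0], [0, 0, 0], [0, 0, 0], [0, 0, 0], [0, 0, 0], [0, 0, 0], [0, 0, 0], [0, 0, 0], [0, 0, 0], [0, 0, 0], [0, 0, 0], [0, 0, 0]], grip=[1, 1, 1, 1, 1, 1, 1, 1, 1, 1, 1, 1, 1, 1, 1, 1])

```text
clock: 5.75
tool_pos: [0.5238, -0.3101, 0.3028]
eef_rot: [0.575, 0.818, 0.0, 0.0]
contact_force: [-0.3, -0.3, -0.1]
opening: 0.996
finger_force: 0.0
```

```bash
cat > go.py <<'E'
# delta in tool axes to (x,y,z) with tool y at yaw (rad), tool pointing down
from h import *
def need(x,y,z,yaw):
    s=r.get_state(); T=R.from_quat(s["eef_rot"]); M=T.as_matrix()
    ty=np.array([np.cos(yaw),np.sin(yaw),0]); tz=np.array([0,0,-1.]); G=R.from_matrix(np.c_[np.cross(ty,tz),ty,tz])
    print("t",round(s["clock"],2),"pos",np.round(s["tool_pos"],4),"yaw",round(np.arctan2(M[1,1],M[0,1]),4),"F",np.round(s["contact_force"],1),"M",np.round(s["moment"],2),"open",round(s["opening"],3),s["finger_force"])
    print("d tool",np.round(M.T@(np.array([x,y,z])-s["tool_pos"]),4),"rot deg",np.round((T.inv()*G).as_rotvec(degrees=True),2),"q",np.round(s["q"],2))
if __name__=="__main__":
    import sys; need(*map(float,sys.argv[1:]))
E
python3 go.py .5205 -.3095 .079 .342
```

```text
t 5.75 pos [ 0.5238 -0.3101  0.3028] yaw 0.3453 F [-0.3 -0.3 -0.1] M [-0.08 -0.02 -0.01] open 0.996 0.0
d tool [ 0.0016 -0.003   0.2238] rot deg [ 0.02 -0.    0.19] q [ 0.48  0.66 -0.05  1.62  0.04  0.86  0.77]
```

Call:
play_rows(translation=[[0.0016, -0.003, 0.04], [0, 0, 0.04], [0, 0, 0.04], [0, 0, 0.04], [0, 0, 0.03], [0, 0, 0.02], [0, 0, 0.012], [0, 0, 0], [0, 0, 0], [0, 0, 0], [0, 0, 0], [0, 0, 0], [0, 0, 0], [0, 0, 0], [0, 0, 0]], delta_rot=[[0, 0, 0], [0, 0, 0], [0, 0, 0], [0, 0, 0], [0, 0, 0], [0, 0, 0], [0, 0, 0], [0, 0, 0], [0, 0, 0], [0, 0, 0], [0, 0, 0], [0, 0, 0], [0, 0, 0], [0, 0, 0], [0, 0, 0]], grip=[1, 1, 1, 1, 1, 1, 1, 1, -0.3, -0.6, -0.75, -1, -1, -1, -1], squeeze=35)

```text
clock: 7.62
tool_pos: [0.5204, -0.3083, 0.0806]
eef_rot: [0.575, 0.818, 0.0, -0.0]
contact_force: [-0.4, -0.1, 0.1]
opening: 0.232
finger_force: 0.0
```

Run:
```python
from h import *
from go import need
need(.5205,-.3095,.2,.34)
a=r.snapshot("top")[190:300,370:520]; b=r.snapshot("side")[140:250,260:410]
cv2.imwrite("pics/g.png",cv2.resize(np.hstack([a,b]),(800,293)))
```

```text
t 7.62 pos [ 0.5204 -0.3083  0.0806] yaw 0.3452 F [-0.4 -0.1  0.1] M [-0.08  0.05  0.01] open 0.232 0.0
d tool [-0.0012 -0.0003 -0.1194] rot deg [ 0.   -0.01  0.3 ] q [ 0.48  0.98 -0.03  1.76  0.07  0.4   0.74]
```

View pics/g.png

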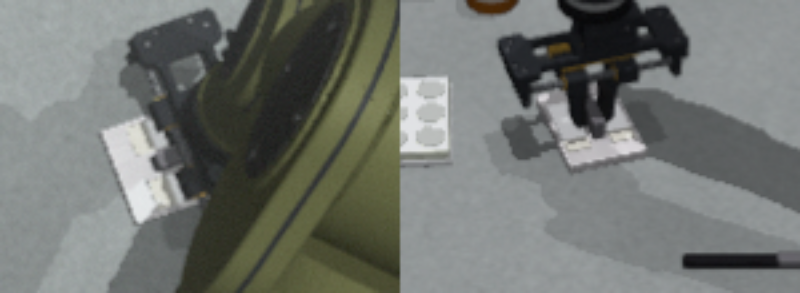

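The fingers straddle the rib (side view, crop about (595,115)) and are still closing.

Call:
play_rows(translation=[[0, 0, 0], [0, 0, 0], [0, 0, 0], [0, 0, 0]], delta_rot=[[0, 0, 0], [0, 0, 0], [0, 0, 0], [0, 0, 0]], grip=[-1, -1, -1, -1], squeeze=35)

```text
clock: 8.22
tool_pos: [0.5205, -0.3082, 0.0807]
eef_rot: [0.575, 0.818, 0.0, 0.0]
contact_force: [0.6, 0.8, -0.9]
opening: 0.153
finger_force: 35.0
```

Call:
play_rows(translation=[[0, 0, -0.005], [0, 0, -0.015], [0, 0, -0.03], [0, 0, -0.03], [0, 0, -0.03], [0, 0, -0.01], [0, 0, 0]], delta_rot=[[0, 0, 0], [0, 0, 0], [0, 0, 0], [0, 0, 0], [0, 0, 0], [0, 0, 0], [0, 0, 0]], grip=[-1, -1, -1, -1, -1, -1, -1])

```text
clock: 9.1
tool_pos: [0.5204, -0.3084, 0.2012]
eef_rot: [0.575, 0.818, 0.0, 0.0]
contact_force: [0.3, 1.2, -3.6]
opening: 0.155
finger_force: 35.0
```

Run:
```python
from fit import *
from go import need
f=np.array([.6345,.130]); ex=np.array([np.cos(.067),-np.sin(.067)]); ey=np.array([-ex[1],ex[0]])
t=f-.063*ex-.020*ey; print("target",t,"home",f-.051*ex-.0004*ey)
need(*t,.2,-.067)
m=r.snapshot("side"); s=r.silhouettes("side","carrier")
st=r.get_state(); z=st["tool_pos"][2]-.0806
print(s[0]["confidence"],s[0]["pixels"].sum())
B=[box(.086,.12,z,z+.012),box(.014,.06,z+.012,z+.036)]
print(fit([.5204,-.3083,.345],B[:1],{"side":prep(s[0]["pixels"])}))
cv2.imwrite("pics/l.png",cv2.resize(m[100:260,230:430],(800,640))[:600])
```

```text
target [0.57030235 0.11426272] home [0.58358765 0.13301534]
t 9.1 pos [ 0.5204 -0.3084  0.2012] yaw 0.3451 F [ 0.3  1.2 -3.6] M [-0.03  0.09 -0.  ] open 0.155 34.99614897184074
d tool [0.3808 0.1899 0.0011] rot deg [ 0.05  0.03 23.61] q [ 0.48  0.79 -0.04  1.72  0.05  0.63  0.76]
0.87 779
(array([ 0.51762496, -0.30922598,  0.34428862]), np.float64(0.0766943171620369))
```

View pics/l.png

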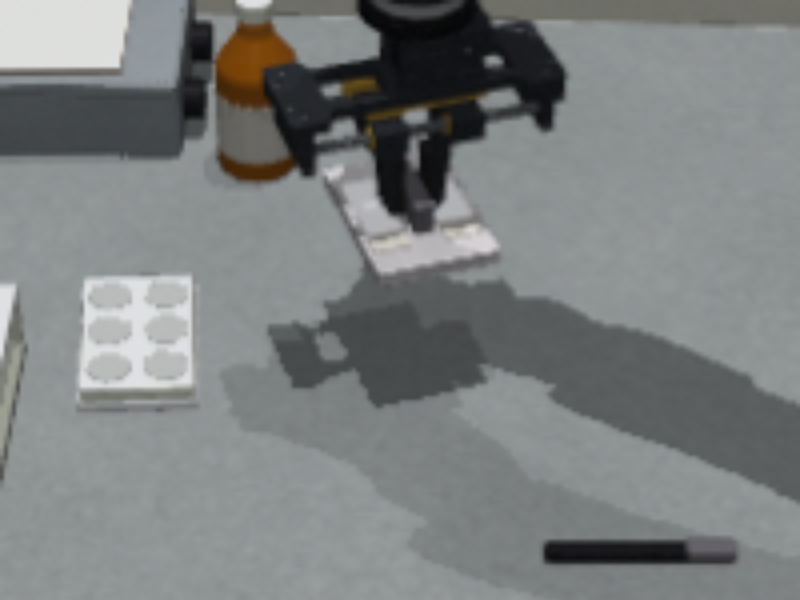

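The carrier is lifted and level, aligned with the gripper (crop about (410,220)). Moving it over the stage.

Call:
play_rows(translation=[[0.02, 0.01, 0], [0.036, 0.018, 0], [0.036, 0.018, 0], [0.036, 0.018, 0], [0.036, 0.018, 0], [0.036, 0.018, 0], [0.036, 0.018, 0], [0.036, 0.018, 0], [0.036, 0.018, 0], [0.036, 0.018, 0], [0.024, 0.012, 0], [0.012, 0.006, 0], [0, 0, 0], [0, 0, 0], [0, 0, 0], [0, 0, 0], [0, 0, 0], [0, 0, 0]], delta_rot=[[0, 0, 0], [0, 0, 0], [0, 0, 0], [0, 0, 0], [0, 0, 0], [0, 0, 0], [0, 0, 0], [0, 0, 0], [0, 0, 0], [0, 0, 0], [0, 0, 0], [0, 0, 0], [0, 0, 6], [0, 0, 6], [0, 0, 6], [0, 0, 5.6], [0, 0, 0], [0, 0, 0]], grip=[-1, -1, -1, -1, -1, -1, -1, -1, -1, -1, -1, -1, -1, -1, -1, -1, -1, -1])

```text
clock: 11.45
tool_pos: [0.5704, 0.1129, 0.2004]
eef_rot: [0.73, 0.683, -0.0, -0.0]
contact_force: [-0.3, -0.1, -3.7]
opening: 0.154
finger_force: 35.0
```

```bash
python3 go.py .5703 .1143 .1135 -.067
```

```text
t 11.45 pos [0.5704 0.1129 0.2004] yaw -0.0659 F [-0.3 -0.1 -3.7] M [-0.07  0.07 -0.04] open 0.154 34.996155397966504
d tool [ 0.0014 -0.0002  0.0869] rot deg [-0.04  0.03  0.06] q [-0.38  0.78  0.18  1.8  -0.23  0.58 -0.12]
```

Call:
play_rows(translation=[[0.0014, 0, 0.02], [0, 0, 0.025], [0, 0, 0.02], [0, 0, 0.012], [0, 0, 0.006], [0, 0, 0.003], [0, 0, 0]], delta_rot=[[0, 0, 0], [0, 0, 0], [0, 0, 0], [0, 0, 0], [0, 0, 0], [0, 0, 0], [0, 0, 0]], grip=[-1, -1, -1, -1, -1, -1, -1])

```text
clock: 12.32
tool_pos: [0.571, 0.115, 0.115]
eef_rot: [0.73, 0.683, 0.0, 0.0]
contact_force: [0.2, 0.2, -2.6]
opening: 0.157
finger_force: 35.0
```

Call:
play_rows(translation=[[0, 0, 0.001], [0, 0, 0.001], [0, 0, 0.001], [0, 0, 0]], delta_rot=[[0, 0, 0], [0, 0, 0], [0, 0, 0], [0, 0, 0]], grip=[-1, -1, -1, -1])

```text
clock: 12.82
tool_pos: [0.5707, 0.115, 0.1117]
eef_rot: [0.73, 0.683, -0.0, -0.0]
contact_force: [0.6, -0.3, -3.6]
opening: 0.157
finger_force: 35.0
```

Run:
```python
from fit import *
from go import need
need(.5703,.1143,.1105,-.067)
z=r.get_state()["tool_pos"][2]-.0806
for c in("side","top"):
    m=r.snapshot(c); s=r.silhouettes(c,"carrier")
    if c=="side": cv2.imwrite("pics/p.png",cv2.resize(m[230:390,210:410],(750,600)))
    if s: print(c,s[0]["confidence"],s[0]["pixels"].sum(),fit([.5703,.1143,-.067],[box(.086,.12,z,z+.012)],{c:prep(s[0]["pixels"])}))
```

```text
t 12.82 pos [0.5707 0.115  0.1117] yaw -0.0668 F [ 0.6 -0.3 -3.6] M [-0.04  0.09 -0.03] open 0.157 34.996150117367506
d tool [-0.0007 -0.0003  0.0012] rot deg [-0.01 -0.    0.01] q [-0.35  0.92  0.13  1.83 -0.26  0.41 -0.1 ]
side 0.65 1166 (array([ 0.56770881,  0.11621321, -0.08074197]), np.float64(0.2234148532152176))
top 0.81 923 (array([ 0.56942302,  0.11082504, -0.03316318]), np.float64(0.36555102467536926))
```

View pics/p.png

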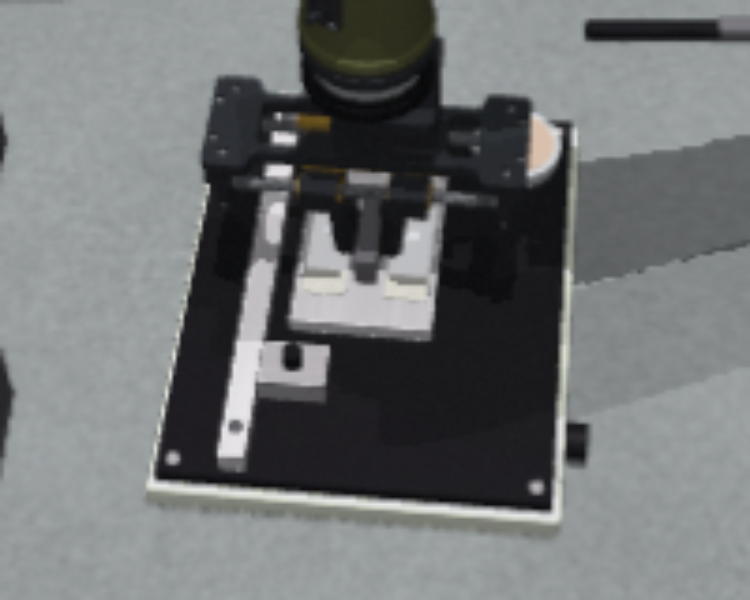

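The carrier is just above the bed and parallel to the fence, with clear gaps to the fence (crop about (270,260)) and the stop (290,345). Lowering slowly.

Call:
play_rows(translation=[[0, 0, 0.0005], [0, 0, 0.0005], [0, 0, 0.0005], [0, 0, 0]], delta_rot=[[0, 0, 0], [0, 0, 0], [0, 0, 0], [0, 0, 0]], grip=[-1, -1, -1, -1])

```text
clock: 13.52
tool_pos: [0.5707, 0.115, 0.1106]
eef_rot: [0.73, 0.683, 0.0, -0.0]
contact_force: [-1.1, -0.5, 3.0]
opening: 0.156
finger_force: 35.0
```

Call:
play_rows(translation=[[0.002, 0, 0], [0.003, 0, 0], [0.003, 0, 0], [0.003, 0, 0], [0.003, 0, 0], [0.001, 0, 0], [0, 0, 0]], delta_rot=[[0, 0, 0], [0, 0, 0], [0, 0, 0], [0, 0, 0], [0, 0, 0], [0, 0, 0], [0, 0, 0]], grip=[-1, -1, -1, -1, -1, -1, -1])

```text
clock: 14.4
tool_pos: [0.5723, 0.1301, 0.1106]
eef_rot: [0.73, 0.683, 0.001, 0.0]
contact_force: [0.0, -1.5, 4.7]
opening: 0.16
finger_force: 35.0
```

Call:
play_rows(translation=[[0, 0.002, 0], [0, 0.002, 0], [0, 0.002, 0], [0, 0.002, 0], [0, 0, 0]], delta_rot=[[0, 0, 0], [0, 0, 0], [0, 0, 0], [0, 0, 0], [0, 0, 0]], grip=[-1, -1, -1, -1, -1])

```text
clock: 15.02
tool_pos: [0.5794, 0.1305, 0.1106]
eef_rot: [0.73, 0.683, 0.0, -0.001]
contact_force: [-2.1, -0.6, 7.3]
opening: 0.159
finger_force: 35.0
```

Call:
play_rows(translation=[[0, 0.001, 0], [0, 0.001, 0], [0, 0, 0]], delta_rot=[[0, 0, 0], [0, 0, 0], [0, 0, 0]], grip=[-1, -1, -1])

```text
clock: 15.4
tool_pos: [0.5811, 0.1305, 0.1106]
eef_rot: [0.73, 0.684, 0.0, -0.001]
contact_force: [-3.1, 0.7, 8.6]
opening: 0.153
finger_force: 35.0
```

```bash
python3 go.py .5836 .1330 .1105 -.067
```

```text
t 15.4 pos [0.5811 0.1305 0.1106] yaw -0.0657 F [-3.1  0.7  8.6] M [-0.07  0.52  0.03] open 0.153 34.999032597988844
d tool [0.0027 0.0023 0.0001] rot deg [-0.07 -0.07  0.07] q [-0.37  0.93  0.13  1.79 -0.26  0.44 -0.12]
```

Call:
play_rows(translation=[[0, 0.001, -0.0003], [0, 0.0005, 0], [0, 0.0005, 0], [0, 0, 0]], delta_rot=[[0, 0, 0], [0, 0, 0], [0, 0, 0], [0, 0, 0]], grip=[-1, -1, -1, -1])

```text
clock: 15.9
tool_pos: [0.5833, 0.1301, 0.1106]
eef_rot: [0.73, 0.683, 0.0, -0.001]
contact_force: [-1.0, 0.8, 6.0]
opening: 0.154
finger_force: 35.0
```

Call:
play_rows(translation=[[0, 0.0005, 0], [0, 0, 0]], delta_rot=[[0, 0, 0], [0, 0, 0]], grip=[-1, -1])

```text
clock: 16.15
tool_pos: [0.5838, 0.1301, 0.1106]
eef_rot: [0.73, 0.683, 0.0, -0.001]
contact_force: [-2.0, 1.1, 5.0]
opening: 0.154
finger_force: 35.0
```

Call:
play_rows(translation=[[0, 0.0005, 0], [0, 0, 0]], delta_rot=[[0, 0, 0], [0, 0, 0]], grip=[-1, -1])

```text
clock: 16.4
tool_pos: [0.5843, 0.1301, 0.1106]
eef_rot: [0.73, 0.683, 0.0, -0.001]
contact_force: [-3.8, 1.0, 5.8]
opening: 0.159
finger_force: 35.0
```

```bash
python3 go.py .5836 .1330 .1105 -.067
```

```text
t 16.4 pos [0.5843 0.1301 0.1106] yaw -0.0659 F [-3.8  1.   5.8] M [-0.06  0.53 -0.06] open 0.159 34.99802087433636
d tool [ 0.0029 -0.0009  0.0001] rot deg [-0.05 -0.06  0.06] q [-0.37  0.94  0.14  1.78 -0.26  0.44 -0.12]
```

Call:
play_rows(translation=[[0, 0.0005, 0], [0, 0.0005, 0], [0, 0, 0]], delta_rot=[[0, 0, 0], [0, 0, 0], [0, 0, 0]], grip=[-1, -1, -1])

```text
clock: 16.77
tool_pos: [0.5847, 0.13, 0.1106]
eef_rot: [0.73, 0.683, -0.0, -0.001]
contact_force: [-3.2, 0.2, 7.9]
opening: 0.157
finger_force: 35.0
```

Call:
play_rows(translation=[[0.001, 0, 0], [0.001, 0, 0], [0.0005, 0, 0], [0, 0, 0]], delta_rot=[[0, 0, 0], [0, 0, 0], [0, 0, 0], [0, 0, 0]], grip=[-1, -1, -1, -1])

```text
clock: 17.27
tool_pos: [0.5848, 0.1304, 0.1106]
eef_rot: [0.73, 0.683, -0.002, -0.0]
contact_force: [-3.9, -3.4, 7.2]
opening: 0.155
finger_force: 35.0
```

```bash
python3 go.py .5836 .1330 .1105 -.067
```

```text
t 17.27 pos [0.5848 0.1304 0.1106] yaw -0.067 F [-3.9 -3.4  7.2] M [-0.7   0.76  0.09] open 0.155 35.02026300877333
d tool [ 0.0025 -0.0014  0.0001] rot deg [-0.14  0.11  0.  ] q [-0.37  0.94  0.14  1.78 -0.26  0.45 -0.12]
```

Call:
play_rows(translation=[[0.001, 0, -0.0002], [0.001, 0, 0], [0, 0, 0]], delta_rot=[[0, 0, 0], [0, 0, 0], [0, 0, 0]], grip=[-1, -1, -1])

```text
clock: 17.65
tool_pos: [0.5849, 0.1327, 0.1106]
eef_rot: [0.73, 0.683, -0.001, -0.0]
contact_force: [-2.2, -1.9, 5.6]
opening: 0.154
finger_force: 35.0
```

Call:
play_rows(translation=[[0, 0.001, 0], [0, 0.001, 0], [0, 0, 0]], delta_rot=[[0, 0, 0], [0, 0, 0], [0, 0, 0]], grip=[-1, -1, -1])

```text
clock: 18.02
tool_pos: [0.5852, 0.1327, 0.1106]
eef_rot: [0.73, 0.683, -0.003, -0.002]
contact_force: [-6.7, -1.9, 9.3]
opening: 0.156
finger_force: 35.1
```

Run:
```python
from h import *
from go import need
need(.5836,.1330,.1105,-.067)
m=r.snapshot("side"); cv2.imwrite("pics/s2.png",cv2.resize(m[270:360,240:360],(800,600),interpolation=cv2.INTER_CUBIC))
```

```text
t 18.02 pos [0.5852 0.1327 0.1106] yaw -0.0665 F [-6.7 -1.9  9.3] M [-0.56  1.37  0.14] open 0.156 35.075872137676924
d tool [ 0.0002 -0.0016  0.0001] rot deg [-0.37  0.1   0.03] q [-0.38  0.94  0.14  1.77 -0.26  0.46 -0.13]
```

View pics/s2.png

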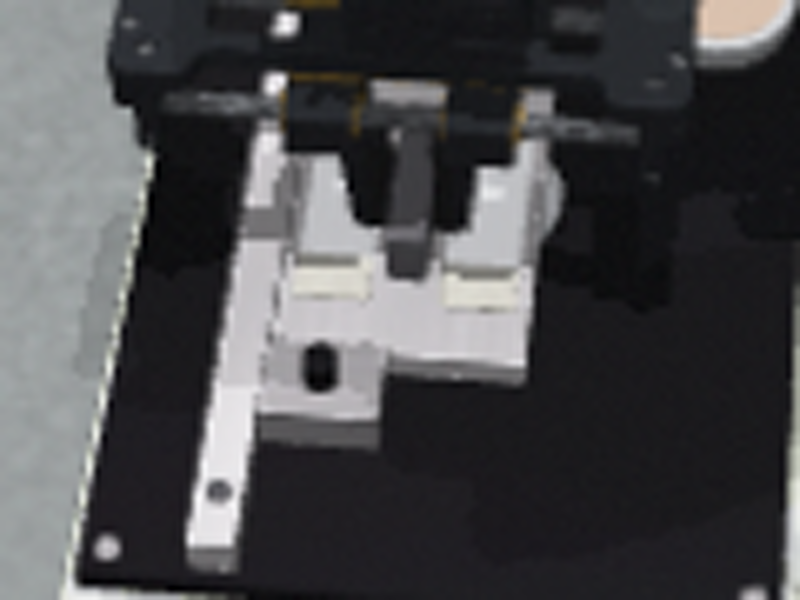

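The carrier is against the fence, and its end is nearly on the stop (crop about (320,345)). I'll ease off and seat the stop side.

Call:
play_rows(translation=[[0, -0.0012, -0.0003], [0.0005, 0, 0], [0.001, 0, 0], [0.001, 0, 0], [0, 0, 0]], delta_rot=[[0, 0, 0], [0, 0, 0], [0, 0, 0], [0, 0, 0], [0, 0, 0]], grip=[-1, -1, -1, -1, -1])

```text
clock: 18.7
tool_pos: [0.5851, 0.1334, 0.1106]
eef_rot: [0.731, 0.683, -0.003, -0.0]
contact_force: [-5.3, -5.0, 5.3]
opening: 0.159
finger_force: 35.1
```

Call:
play_rows(translation=[[0.001, 0, 0], [0.001, 0, 0], [0, 0, 0]], delta_rot=[[0, 0, 0], [0, 0, 0], [0, 0, 0]], grip=[-1, -1, -1])

```text
clock: 19.08
tool_pos: [0.5851, 0.1336, 0.1107]
eef_rot: [0.731, 0.682, -0.004, 0.0]
contact_force: [-5.7, -8.8, 6.7]
opening: 0.156
finger_force: 35.1
```

```bash
python3 go.py .5836 .1330 .1105 -.067
```

```text
t 19.07 pos [0.5851 0.1336 0.1107] yaw -0.0691 F [-5.7 -8.8  6.7] M [-1.72  1.04  0.12] open 0.156 35.06257129367441
d tool [-0.0007 -0.0015  0.0002] rot deg [-0.27  0.36 -0.12] q [-0.38  0.94  0.15  1.77 -0.26  0.46 -0.13]
```

Call:
play_rows(translation=[[-0.001, 0.001, 0], [-0.001, 0.001, 0], [-0.0005, 0, 0], [0, 0, 0], [0, 0, 0]], delta_rot=[[0, 0, 0], [0, 0, 0], [0, 0, 0], [0, 0, 0], [0, 0, 0]], grip=[-1, -1, -1, -1, -1])

```text
clock: 19.7
tool_pos: [0.5854, 0.1334, 0.1106]
eef_rot: [0.73, 0.683, -0.004, -0.002]
contact_force: [-9.1, -5.0, 9.9]
opening: 0.155
finger_force: 35.1
```

```bash
python3 go.py .5836 .1330 .1105 -.067
```

```text
t 19.7 pos [0.5854 0.1334 0.1106] yaw -0.0673 F [-9.1 -5.   9.9] M [-0.96  1.7   0.12] open 0.155 35.116170218680054
d tool [-0.0005 -0.0018  0.0002] rot deg [-0.47  0.2  -0.02] q [-0.38  0.94  0.14  1.77 -0.26  0.46 -0.13]
```

Call:
play_rows(translation=[[-0.001, 0, 0], [0, 0, 0], [0, 0, 0], [0, 0, 0]], delta_rot=[[-0.3, 0.15, 0], [-0.3, 0.1, 0], [0, 0, 0], [0, 0, 0]], grip=[-1, -1, -1, -1])

```text
clock: 20.2
tool_pos: [0.5848, 0.1331, 0.1106]
eef_rot: [0.73, 0.683, 0.001, -0.0]
contact_force: [-9.5, -3.8, 11.3]
opening: 0.157
finger_force: 35.0
```

```bash
python3 go.py .5836 .1330 .1105 -.067
```

```text
t 20.2 pos [0.5848 0.1331 0.1106] yaw -0.0667 F [-9.5 -3.8 11.3] M [-0.88  2.06  0.09] open 0.157 35.01199244521558
d tool [-0.0002 -0.0012  0.0001] rot deg [ 0.06 -0.09  0.02] q [-0.38  0.94  0.14  1.78 -0.26  0.44 -0.13]
```

Call:
play_rows(translation=[[0, 0.0003, -0.0001], [0, 0, 0], [0, 0, 0], [0, 0, 0], [0, 0, 0], [0, 0, 0], [0, 0, 0], [0, 0, 0]], delta_rot=[[0, 0, 0], [0, 0, 0], [0, 0, 0], [0, 0, 0], [0, 0, 0], [0, 0, 0], [0, 0, 0], [0, 0, 0]], grip=[-1, -1, -1, -1, -1, -1, -1, -1])

```text
clock: 21.2
tool_pos: [0.5849, 0.1331, 0.1106]
eef_rot: [0.73, 0.683, 0.001, -0.0]
contact_force: [-9.4, -4.2, 10.5]
opening: 0.155
finger_force: 35.0
```

Run:
```python
from h import *
from go import need
need(.5836,.1330,.1105,-.067)
a=r.snapshot("side")[270:360,240:360]; b=r.snapshot("top")[170:260,190:310]
cv2.imwrite("pics/s3.png",cv2.resize(np.hstack([a,b]),(800,300),interpolation=cv2.INTER_CUBIC))
```

```text
t 21.2 pos [0.5849 0.1331 0.1106] yaw -0.0667 F [-9.4 -4.2 10.5] M [-0.8   2.15  0.13] open 0.155 35.01052586361766
d tool [-0.0002 -0.0012  0.0001] rot deg [ 0.02 -0.08  0.02] q [-0.38  0.94  0.14  1.78 -0.26  0.44 -0.13]
```

View pics/s3.png

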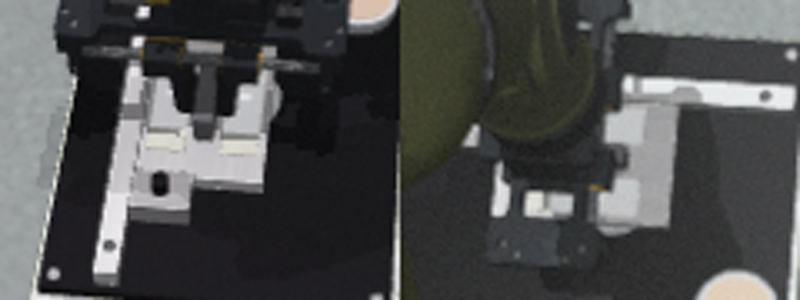

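```bash
python3 -c "
from plant import r
print(r.finish_job())"
```

```text
the job is handed in; nothing more can be done
None
```

I handed the job in at about 21 s with the carrier held flush against the fence and its end on the stop, pressing about 10.5 N down and 9 N into the fence (last readings and pictures; no verdict came back).

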